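# Hang the gilt frame on the drying hook and lock the keeper

## Task

Swing the brass keeper of the drying stand well out of the way, take the gold frame out of the rack and pass its window sideways over the hook's lip, then lower it gently so that its top rail hangs in the throat, level, square to the hook bar and centred on it, and let go. Then swing the keeper back fully shut over the hanging frame. Leave the dark frame in its slot and do not disturb the other things.

Things in the scene. Friction and masses are not known exactly. Their poses are not given: they have to be found in the camera images.
- gilt_frame_center (a point): centre (half-way up, middle of the open window) of the gold frame to be hung: a small empty picture frame standing on edge: 140 mm wide (own y), 120 tall (own z), 18 thick (own x; both faces alike), rails 20 mm wide round an open window 100x80 mm (top rail 40 to 60 mm above the centre); 0.1 to 0.25 kg. Starts in either slot of the rack.
- gilt_frame: the same gold frame; origin at the middle of its lower edge, axes as above
- walnut_frame_center (a point): centre of the dark brown frame, of the same shape, in the rack's other slot; it stays there
- frame_rack: fixed low wooden rack, 140 mm (own x) by 110 mm (own y); origin at the centre of its underside. Its floor is 14 mm up; two slots run along own y at own x = -34 and +34 mm, each 22 mm wide between ribs whose tops are 48 mm up; the two frames stand in them
- hook_stand: fixed drying stand with a side-opening hook; origin at the centre of its round base (112 mm across), z up, post 16 mm thick (collar 26 mm). A flat hook bar 16 mm wide runs from the post along own -x, its top 190 mm up; its upturned lip at own x = -77 to -85 mm rises to 208 mm. The throat is the bar between collar and lip. The window goes over the lip from the free end, moving along own +x
- throat (a point): middle of the throat on the top face of the hook bar: stand's own (-43, 0, 190) mm
- keeper (a joint): angle of the brass keeper, a flat bar 98 mm long, 222 to 230 mm up, turning about the upright axis through the stand's origin: 0 (its stop) = shut over hook bar and lip, no rail can pass; grows towards the stand's own +y, to 1.9; 1.5 or more is clear. At angle t it points along the stand's own (-cos t, sin t). It stays where left (friction 0.03 N m)
- keeper_knob (a point): middle of the upright red knob on the keeper, 18 mm across, spanning 18 mm above and below this point (235 to 271 mm up), 74 mm from the keeper's axis; can be pinched or pushed from above
- sanding_block: brown sanding block, 65x101x32 mm; bystander, origin at the centre of its underside; loose
- glue_bottle: white bottle with a red pointed cap, 58 mm across, 190 mm tall; bystander, origin at the centre of its underside; loose
- jar_pigment: small jar with a black cap, 45 mm across, 105 mm tall; bystander, origin at the centre of its underside; loose
- gilding_pot: round pot with a red lid, 58 mm across, 50 mm tall; bystander, origin at the centre of its underside; loose
- tape_measure: black tape measure with a yellow disc, standing, 35x70x60 mm; bystander, origin at the centre of its underside; loose
- driver_green: screwdriver with a green handle lying flat, 26x172x23 mm; bystander, origin at the centre of its underside; loose

How it is judged:
On the way, in this order (a step that is already met when the one before it is completed fails the run):
1. the keeper is swung open (beyond 1.2 rad) with the gold frame still in the rack (value of joint keeper above 1.2 rad and distance of gilt_frame_center from where it was at the start of the episode below 0.03 m), for 0.1 s.
2. the gold frame hangs in the throat, let go, with the keeper still open (x of gilt_frame_center in the frame of hook_stand between -0.068 and -0.017 m and y of gilt_frame_center in the frame of hook_stand between -0.02 and 0.02 m and z of gilt_frame_center in the frame of hook_stand between 0.142 and 0.158 m and angle between gilt_frame's own z axis and vertical below 0.15 rad and angle between the x axis of gilt_frame and the x axis of hook_stand, either way round below 0.3 rad and contact force between the fingers and gilt_frame below 0.1 N and value of joint keeper above 0.6 rad), for 0.2 s.
At the end, for the whole second after the job is handed in: Gold frame hanging released and at rest by its top rail: centre 17 to 68 mm in front of the post axis, within 20 mm of the bar sideways and 8 mm of hanging height, tilt under 0.15 rad, square within 0.3 rad; keeper under 0.15 rad; dark frame within 30 mm of its start (x of gilt_frame_center in the frame of hook_stand between -0.068 and -0.017 m and y of gilt_frame_center in the frame of hook_stand between -0.02 and 0.02 m and z of gilt_frame_center in the frame of hook_stand between 0.142 and 0.158 m and angle between gilt_frame's own z axis and vertical below 0.15 rad and angle between the x axis of gilt_frame and the x axis of hook_stand, either way round below 0.3 rad and contact force between the fingers and gilt_frame below 0.1 N and value of joint keeper below 0.15 rad and linear speed of gilt_frame below 0.03 m/s and angular speed of gilt_frame below 0.3 rad/s and distance of walnut_frame_center from where it was at the start of the episode below 0.03 m); the robot touches nothing.
It fails at once if a bystander is shoved more than 30 mm (distance of any of sanding_block, glue_bottle, jar_pigment, gilding_pot, tape_measure, driver_green from where it was at the start of the episode above 0.03 m).
It fails at once if a standing bystander is tipped (angle between any of glue_bottle, jar_pigment, gilding_pot, tape_measure's own z axis and vertical above 0.4 rad).
It fails at once if the dark frame is moved more than 30 mm (distance of walnut_frame_center from where it was at the start of the episode above 0.03 m).
It fails at once if the gold frame is dropped or flung into the throat (faster than 0.45 m/s within 60 mm of its hanging place) (x of gilt_frame_center in the frame of hook_stand between -0.075 and 0 m and y of gilt_frame_center in the frame of hook_stand between -0.04 and 0.04 m and z of gilt_frame_center in the frame of hook_stand above 0.12 m and linear speed of gilt_frame above 0.45 m/s).
It fails at once if the gold frame falls from the hook or the hand on to the worktop (height (world z) of gilt_frame_center below 0.055 m).
It also fails if it takes over 61 s, if anything falls off the work surface, if the arm or the gripper's body presses on something with over 40 N, if the wrist force passes 120 N, or if a joint passes its speed limit or range.

## Robot

A 7-joint arm with a two-finger parallel gripper is mounted at the origin on a cart in front of the work surface, level with it; the furniture and walls round the work are solid. World frame = base frame: x ahead of the robot, y to its left, z up, the work surface at z = 0. Lengths are in m, angles in rad, forces in N, time in s.
With the tool pointing down it reaches from about 0.4 to 0.85 m from the base axis. Payload 10.4 kg.
Tool frame: the origin (TCP) lies at the very end of the fingers, on their centre line; the grasp point (between the pads) lies 19 mm behind it; z points along the fingers, y is the direction in which the jaws open and shut (so a half turn about z gives the same grasp; the last joint's range is limited). The gripper opens to 87 mm and grips with 3 to 60 N. Pads are 19 mm wide; open, the fingers measure 117 mm over their backs; the gripper's body (75 mm by 190 mm) begins 51 mm behind the grasp point.
Start: joints at [1.166, 0.332, -0.065, 1.46, 0.022, 1.35, -0.088], TCP at [0.233, -0.58, 0.223] pointing down, gripper open.
Joint ranges: [-2.6, 2.6], [-0.5, 2.12], [-1.47, 1.34], [0.16, 2.42], [-1.27, 4.41], [0.06, 2.06], [-2.6, 2.6]. Speed limits (rad/s): [2.22, 2.22, 2.79, 2.79, 3.14, 3.14, 3.14].

## Interface

Orientations are given as a unit quaternion [x, y, z, w].
In Python, from bench import read_state, imaging, r gives the robot as it stands. The module is installed in compiled form; this text tells all that it offers.
- The arm moves only by the tool move_arm, never from a script. Its argument "series" is a list of rows, each a list of 4 numbers: the shift along the tool's x, y, z in m, then the turn about the tool's z in rad. In form: [[x, y, z, roll], ...]. A call has 1 to 20 rows; each row is the pose to reach, as a shift and turn from the pose commanded when the call began, along the tool's axes at that moment; what a row does not reach only later rows make up. A row lasts 1/10 s, in which the tool goes at most 50 mm and 8.59 degrees, less where a joint would pass 70% of its speed; a pose out of reach is approached as far as the arm can. A call with a gripper value outside its range is refused whole. "claw" is the gripper's target within -1 to 1 (fully open at 1, half-way at 0, shut at -1), set as the call begins (left out, the last holds). The fingers move at their own pace and stop on an object; "newtons" is the grip in N (left out, the last holds). Time passes only in rows, so rows that repeat a pose let the fingers close. It gives the time, the measured TCP pose, the force and the opening at its end, in the units of the state.
- read_state(): the state, without advancing time (a new reading comes with each control period).
- imaging.camera(name): name is "side" or "top"; returns (picture, depth): 480x640x3 uint8, red, green, blue; 480x640 float32, m along the optical axis (not along the pixel's ray), 0 where there is no reading.
- imaging.get_calibration(name): a dict with "camera_matrix" (3x3 intrinsics, pixels), "k1" (the pictures are not rectified: a ray, as slopes to the right and down, at radius r is drawn at 1 + k1 r^2 times it, then the intrinsics apply), "R" (3x3) and "t" (3): a world point X has camera coordinates R X + t. Camera axes: x right, y down, z forward; pixel columns grow to the right and rows downward; lengths in m; the calibration is good to about 2 mm. A picture is of the moment at which its call begins. get_calibration takes no time and is no camera call.
- r.close_job(): hands the job in, once; it reports no verdict.
The state is a dict: "time": time; "joint_positions": joint angles; "joint_vel": joint speeds; "joint_torque": joint torques, N m; "ee_pos": TCP position; "eef_rot": TCP orientation; "ft_force": force on the tool from outside, world axes, zero at the start; "torque": the same for the moment, N m; "width": finger opening in m.
Only numpy, scipy, OpenCV 4.12 (cv2) and the standard library are available. Lean on these libraries where they do the work, as an engineer would, in place of code of your own. Each camera call takes 0.05 s, during which the arm holds its last target.

## Working session

There is one attempt and no reset: what is moved stays moved. The work goes in short steps, Python scripts to look and compute and a tool call to move; the robot and the scene stay as the last step left them, time stands still between calls to the robot, and variables do not carry over. Pictures are saved under pics/ and viewed, and the job is handed in when it is done.

Besides the shell and the picture viewer there is one more tool, called after "Call:" as name([rows], argument=value, ...), one row to a line, values as JSON. move_arm: Moves the arm, as the interface text tells. Its arguments: {"type":"object","properties":{"series":{"type":"array","items":{"type":"array","items":{"type":"number"}}},"claw":{"type":"number"},"newtons":{"type":"number"}},"required":["series"]}

```bash
mkdir -p pics
cat > h.py <<'E'
import numpy as np, cv2
from bench import read_state, imaging, r
def snap(n,tag):
    p,d=imaging.camera(n); cv2.imwrite(f'pics/{tag}.png',p[:,:,::-1]); np.savez(f'pics/{tag}.npz',p=p,d=d); return p,d
def cal(n):
    c=imaging.get_calibration(n); return np.array(c['camera_matrix']),c['k1'],np.array(c['R']),np.array(c['t'])
def ray(n,u,v):
    K,k1,R,t=cal(n)
    q=cv2.undistortPoints(np.array([[[u,v]]],float),K,np.array([k1,0,0,0.]))[0,0]
    return -R.T@t, R.T@np.array([q[0],q[1],1.])
def atz(n,u,v,z):
    o,d=ray(n,u,v); return o+d*(z-o[2])/d[2]
def proj(n,X):
    K,k1,R,t=cal(n)
    return cv2.projectPoints(np.array(X,float).reshape(-1,1,3),cv2.Rodrigues(R)[0],t,K,np.array([k1,0,0,0.]))[0][:,0]
def cloud(n,d):
    K,k1,R,t=cal(n)
    v,u=np.mgrid[0:480,0:640]
    q=cv2.undistortPoints(np.stack([u,v],-1).reshape(-1,1,2).astype(float),K,np.array([k1,0,0,0.]))[:,0]
    z=d.reshape(-1); X=np.c_[q*z[:,None],z]
    W=(X-t)@R; W[z==0]=np.nan
    return W.reshape(480,640,3)
E
python3 - <<'E'
from h import *
for n in('side','top'):
    p,d=snap(n,n+'0'); print(n,cal(n),(d>0).mean())
print(read_state())
E
```

```text
side (array([[569.17007614,   0.        , 322.02091897],
       [  0.        , 569.17007614, 246.50178626],
       [  0.        ,   0.        ,   1.        ]]), -0.1828074527222528, array([[ 0.85125443,  0.52458757, -0.01318285],
       [ 0.35288677, -0.59086527, -0.72549925],
       [-0.38837717,  0.6129324 , -0.68809668]]), array([-0.48467338, -0.02305308,  1.65483304])) 0.9958138020833334
top (array([[433.91703022,   0.        , 322.68299772],
       [  0.        , 433.91703022, 243.83601757],
       [  0.        ,   0.        ,   1.        ]]), -0.03997005116142683, array([[ 0.01256816, -0.99990341,  0.00593324],
       [-0.98444825, -0.01341328, -0.17516201],
       [ 0.17522468, -0.0036395 , -0.98452175]]), array([0.04364294, 0.53960119, 1.09103933])) 0.9958919270833333
{'time': 0.1, 'joint_positions': array([ 1.16643413,  0.3327781 , -0.06468181,  1.46088363,  0.02159862,
        1.34988671, -0.08850369]), 'joint_vel': array([-1.43837310e-03, -2.73551863e-03,  1.97187890e-03, -7.50746978e-04,
        1.23732520e-04,  1.00650667e-03,  4.45810599e-05]), 'joint_torque': array([ 2.10731479e-03, -6.24552011e+01,  2.49590061e-02, -3.90718353e+01,
       -6.14810921e-02,  3.66184150e-02,  9.18932915e-05]), 'ee_pos': array([ 0.23270263, -0.57968323,  0.22183998]), 'eef_rot': array([ 9.81837390e-01,  1.89723330e-01, -1.50249448e-04, -6.12121608e-04]), 'ft_force': array([-0.46010958,  0.68987234,  0.29590987]), 'torque': array([ 0.02666366, -0.00418142,  0.00242559]), 'width': 0.08718136118108895}
```

View pics/side0.png

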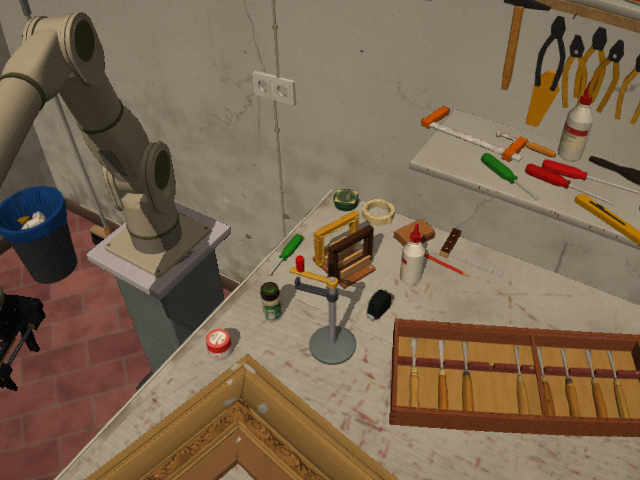

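View pics/top0.png

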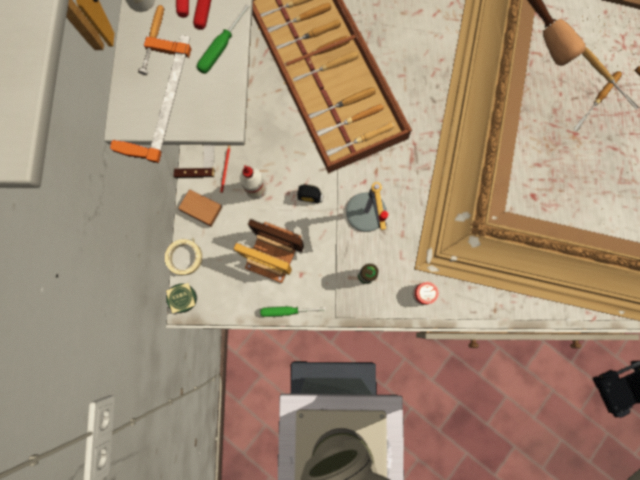

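Run:
```python
from h import *
a=cv2.imread('pics/side0.png')[170:380,190:440]; cv2.imwrite('pics/s0c.png',cv2.resize(a,None,fx=3,fy=2.8,interpolation=cv2.INTER_CUBIC)[:600,:800])
b=cv2.imread('pics/top0.png')[155:330,160:440]; cv2.imwrite('pics/t0c.png',cv2.resize(b,None,fx=2.8,fy=2.8,interpolation=cv2.INTER_CUBIC))
```

```text
(no output)
```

View pics/s0c.png

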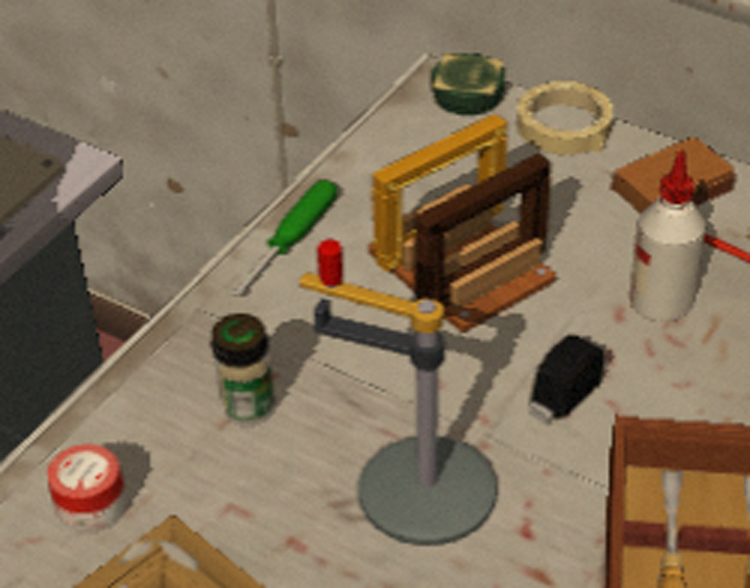

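View pics/t0c.png

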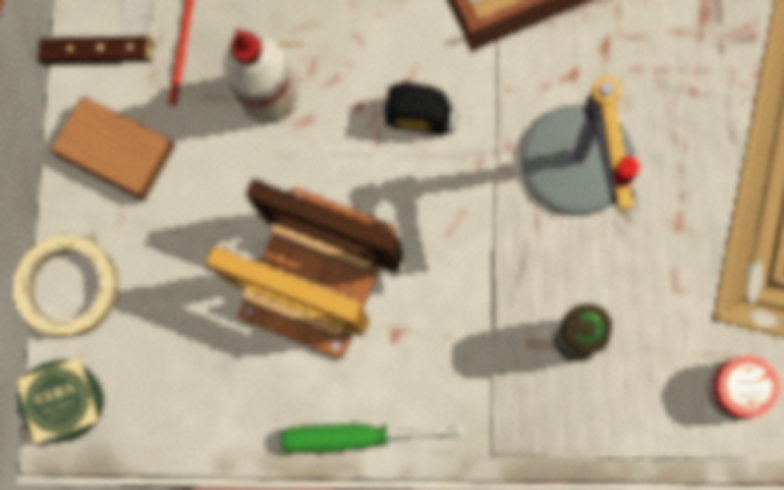

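```bash
cat > m.py <<'E'
from h import *
import sys
def load(tag):
    z=np.load(f'pics/{tag}.npz'); return z['p'],z['d']
def seg(tag,n,verbose=1):
    p,d=load(tag); W=cloud(n,d); hsv=cv2.cvtColor(p,cv2.COLOR_RGB2HSV).astype(int)
    return p,W,hsv
if __name__=='__main__':
  for n in('side','top'):
    p,W,h=seg(n+'0',n)
    z=W[...,2]; x=W[...,0]; y=W[...,1]
    ws=(x>.25)&(x<.75)&(y>-.3)&(y<.4)
    print(n,'table',np.nanmedian(z[ws&(z<.03)]))
    gold=(h[...,0]>15)&(h[...,0]<28)&(h[...,1]>150)&(h[...,2]>100)
    red=((h[...,0]<6)|(h[...,0]>174))&(h[...,1]>180)&(h[...,2]>100)
    for nm,m in (('gold',gold&ws&(z>.1)&(z<.16)&(y>-.0)),('goldtop',gold&ws&(z>.126)&(z<.145)&(y>-.0)),('keeper',gold&ws&(z>.21)&(z<.24)),('knob',red&ws&(z>.235)&(z<.28)),('knobtop',red&ws&(z>.266)&(z<.28)),
      ('dark',ws&(z>.125)&(z<.15)&~gold&(y>0)&(h[...,2]<130)),('bar',ws&(z>.17)&(z<.215)&~gold&~red&(y<.05)&(y>-.2)), ('postup',ws&(z>.1)&(z<.17)&~gold&~red&(y<.0)&(y>-.2)),('base',ws&(z>.006)&(z<.03)&(y<.05)&(y>-.18)&(x>.4)&(h[...,1]<90)),):
      P=W[m]
      if len(P)<4: print(nm,len(P)); continue
      c=P.mean(0); U,S,V=np.linalg.svd(P[:,:2]-c[:2],full_matrices=False)
      e=(P[:,:2]-c[:2])@V.T
      print(nm,len(P),c.round(4),'z',np.percentile(P[:,2],[5,50,95]).round(4),'dir',V[0].round(3),'ext',np.percentile(e,[1,99],axis=0).round(4).tolist(),'mid',(c[:2]+((e.max(0)+e.min(0))/2)@V).round(4))
E
python3 m.py
```

```text
side table 0.0029716685647127195
gold 485 [0.495  0.1931 0.1264] z [0.1058 0.1298 0.1362] dir [-0.352 -0.936] ext [[-0.0711, -0.013], [0.064, 0.0075]] mid [0.4937 0.2007]
goldtop 298 [0.494  0.1955 0.1325] z [0.1274 0.1328 0.1367] dir [-0.345 -0.939] ext [[-0.0682, -0.0115], [0.0646, 0.0087]] mid [0.4931 0.1997]
keeper 277 [ 0.6052 -0.0753  0.2324] z [0.226  0.2332 0.2371] dir [0.993 0.122] ext [[-0.0606, -0.0127], [0.0458, 0.0075]] mid [ 0.5968 -0.0731]
knob 106 [ 0.5686 -0.0826  0.2637] z [0.2446 0.2661 0.2768] dir [ 1.    -0.008] ext [[-0.0086, -0.0103], [0.0059, 0.0058]] mid [ 0.5667 -0.0797]
knobtop 53 [ 0.5677 -0.0812  0.2731] z [0.2673 0.2738 0.2772] dir [ 0.674 -0.739] ext [[-0.01, -0.0078], [0.0067, 0.007]] mid [ 0.567  -0.0797]
dark 373 [0.5684 0.1711 0.1327] z [0.1263 0.1325 0.1411] dir [-0.753 -0.658] ext [[-0.154, -0.042], [0.0727, 0.0469]] mid [0.6014 0.1973]
bar 410 [ 0.6076 -0.0773  0.1951] z [0.1833 0.1943 0.2104] dir [0.988 0.157] ext [[-0.0496, -0.0116], [0.0443, 0.0086]] mid [ 0.6039 -0.075 ]
postup 352 [ 0.5247 -0.069   0.1167] z [0.1028 0.1093 0.1589] dir [ 1.  
[... 841 characters left out ...]
-0.0762  0.2742] z [0.2698 0.2747 0.2774] dir [-0.823  0.568] ext [[-0.0075, -0.0057], [0.0056, 0.0058]] mid [ 0.5635 -0.077 ]
dark 439 [0.5624 0.1733 0.1332] z [0.1283 0.1332 0.1373] dir [-0.688 -0.726] ext [[-0.1449, -0.0514], [0.0724, 0.0343]] mid [0.5961 0.1954]
bar 124 [ 0.6065 -0.0668  0.1948] z [0.1873 0.1939 0.2061] dir [-0.97  -0.242] ext [[-0.0382, -0.0048], [0.0526, 0.0093]] mid [ 0.6005 -0.0713]
postup 294 [ 0.4832 -0.0644  0.1112] z [0.105  0.1091 0.1352] dir [-1.    -0.007] ext [[-0.154, -0.0206], [0.043, 0.0211]] mid [ 0.5403 -0.0637]
base 2235 [ 0.5869 -0.0744  0.0119] z [0.0062 0.0083 0.0226] dir [-0.995 -0.102] ext [[-0.1566, -0.0951], [0.184, 0.1072]] mid [ 0.5776 -0.0696]
```

Run:
```python
from h import *
for tag,x0,x1,y0,y1,f in(('side0',280,360,240,370,8),('top0',335,400,170,240,8)):
    a=cv2.imread(f'pics/{tag}.png')[y0:y1,x0:x1]; f=min(f,600/(y1-y0)); cv2.imwrite(f'pics/{tag}_z.png',cv2.resize(a,None,fx=f,fy=f,interpolation=cv2.INTER_CUBIC)); print(tag,f)
```

```text
side0 4.615384615384615
top0 8
```

View pics/side0_z.png

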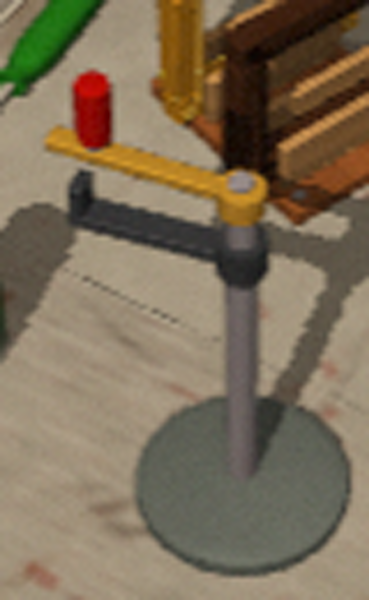

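View pics/top0_z.png

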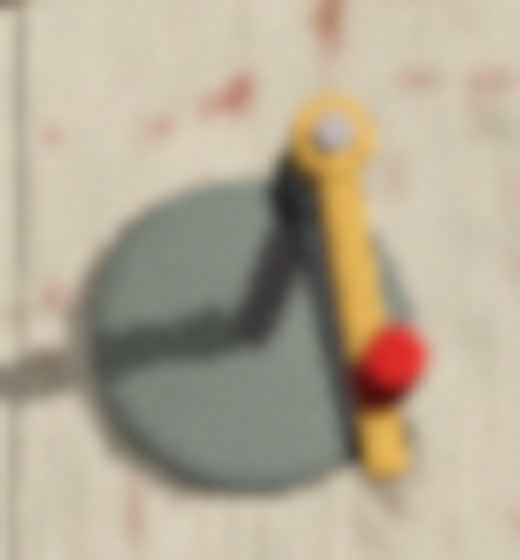

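```bash
cat >> h.py <<'E'
def tri(a,b):
    o1,d1=ray('side',*a);o2,d2=ray('top',*b)
    d1/=np.linalg.norm(d1);d2/=np.linalg.norm(d2)
    s=np.linalg.lstsq(np.c_[d1,-d2],o2-o1,rcond=None)[0]
    A=o1+s[0]*d1;B=o2+s[1]*d2
    return (A+B)/2,np.linalg.norm(A-B)
E
python3 - <<'E'
from h import *
for n,a,b in(('cap',(332,279.7),(376.9,186.6)),('knobtop',(299.9,257.3),(384.75,214.6)),('base',(332.7,345.5),(366.3,212.1)),('tip',(290.8,269.9),(383.25,227.75))): print(n,tri(a,b))
print(atz('side',332.7,345.5,.01),atz('top',366.3,212.1,.01))
print(atz('side',296.9,279,.208))
# hook bar line: side bar bottom/ends
E
```

```text
cap (array([ 0.63809222, -0.06757965,  0.23648809]), np.float64(0.0023973050981931257))
knobtop (array([ 0.56480766, -0.07810791,  0.27472499]), np.float64(0.003814334862333845))
base (array([ 0.63885987, -0.06751664,  0.00499758]), np.float64(0.004137139753784455))
tip (array([ 0.54433013, -0.08241857,  0.23014728]), np.float64(0.0004007665144904341))
[ 0.64222653 -0.06920509  0.01      ] [ 0.63595503 -0.06829288  0.01      ]
[ 0.558178   -0.08146877  0.208     ]
```

```bash
cat >> h.py <<'E'
from scipy.spatial.transform import Rotation as Rn
def plan(P,b=None):
    """P: world waypoints; b: tool yaw targets -> shifts in current tool axes, roll"""
    s=read_state(); R=Rn.from_quat(s['eef_rot']).as_matrix(); p=s['ee_pos']
    b0=np.arctan2(R[1,0],R[0,0]); print('t',s['time'],'pos',p.round(4),'b',round(b0,3),'F',s['ft_force'].round(2),'w',round(s['width'],4),'tilt',R[:,2].round(4))
    for i,x in enumerate(P):
        q=R.T@(np.array(x)-p); rr=0 if b is None else b0-(b if np.isscalar(b) else b[i])
        print(q.round(4).tolist(), round(rr,3))
O=np.array([.639,-.068]); ST=.152
def stand(x,y,z): c,s=np.cos(ST),np.sin(ST); return np.array([O[0]+c*x-s*y,O[1]+s*x+c*y,z])
E
python3 - <<'E'
from h import *
plan([[.233,-.58,.34],[.45,-.35,.34],[.565,-.078,.34],[.565,-.078,.246]],.152)
E
```

```text
t 0.1 pos [ 0.2327 -0.5797  0.2218] b 0.382 F [-0.46  0.69  0.3 ] w 0.0872 tilt [-5.0e-04  1.1e-03 -1.0e+00]
[0.0002, 0.0003, -0.1182] 0.23
[0.2872, -0.1323, -0.118] 0.23
[0.4953, -0.3419, -0.1178] 0.23
[0.4953, -0.3418, -0.0238] 0.23
```

Call:
move_arm([
  [0,0,-0.04,0.02],
  [0.01,0,-0.08,0.05],
  [0.04,-0.02,-0.11,0.08],
  [0.08,-0.04,-0.118,0.1],
  [0.12,-0.06,-0.118,0.13],
  [0.16,-0.08,-0.118,0.16],
  [0.2,-0.1,-0.118,0.19],
  [0.24,-0.12,-0.118,0.23],
  [0.28,-0.14,-0.118,0.23],
  [0.31,-0.165,-0.118,0.23],
  [0.34,-0.19,-0.118,0.23],
  [0.37,-0.22,-0.118,0.23],
  [0.4,-0.25,-0.118,0.23],
  [0.43,-0.28,-0.118,0.23],
  [0.46,-0.31,-0.118,0.23],
  [0.48,-0.33,-0.118,0.23],
  [0.49,-0.337,-0.118,0.23],
  [0.495,-0.342,-0.118,0.23],
  [0.495,-0.342,-0.118,0.23],
  [0.495,-0.342,-0.118,0.23],
], claw=1)

```text
time: 2.1
ee_pos: [0.5645, -0.0798, 0.3404]
eef_rot: [0.997, 0.075, -0.0, 0.0]
ft_force: [-0.1, 0.1, 0.6]
width: 0.0868
```

Run:
```python
from h import *
plan([[.565,-.078,.246]],.152)
p,d=snap('side','side1')
a=cv2.imread('pics/side1.png')[120:380,190:440]; cv2.imwrite('pics/s1c.png',cv2.resize(a,None,fx=2.3,fy=2.3,interpolation=cv2.INTER_CUBIC))
```

```text
t 2.1 pos [ 0.5645 -0.0798  0.3404] b 0.15 F [-0.12  0.1   0.56] w 0.0868 tilt [-4.e-04 -6.e-04 -1.e+00]
[0.0008, -0.0018, 0.0944] -0.002
```

View pics/s1c.png

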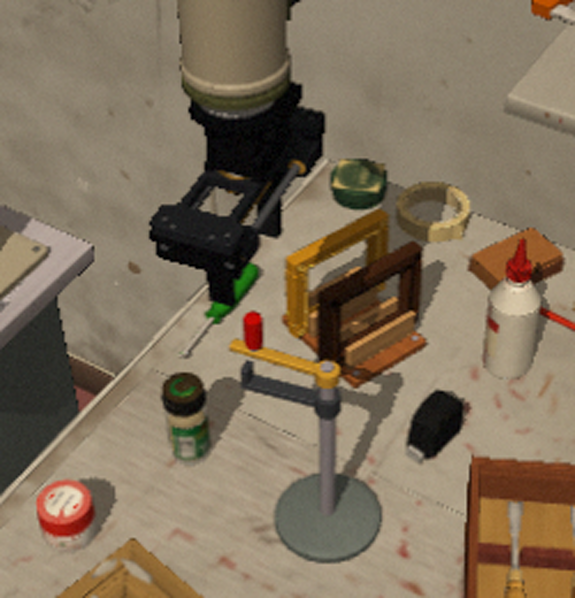

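Run:
```python
from h import *
q=proj('side',[[.5645,-.0798,.3404],[.565,-.078,.275]]);print(q,(q-[190,120])*2.3)
q=proj('top',[[.5645,-.0798,.3404],[.565,-.078,.275]]);print(q)
p,d=snap('top','top1')
a=cv2.imread('pics/top1.png')[120:320,240:480]; cv2.imwrite('pics/t1c.png',cv2.resize(a,None,fx=3,fy=3,interpolation=cv2.INTER_CUBIC))
```

```text
[[297.09586323 234.82295101]
 [299.10895373 257.37581148]] [[246.32048544 264.09278733]
 [250.95059358 315.96436639]]
[[389.8586599  205.99120087]
 [384.13769661 213.79154958]]
```

View pics/t1c.png

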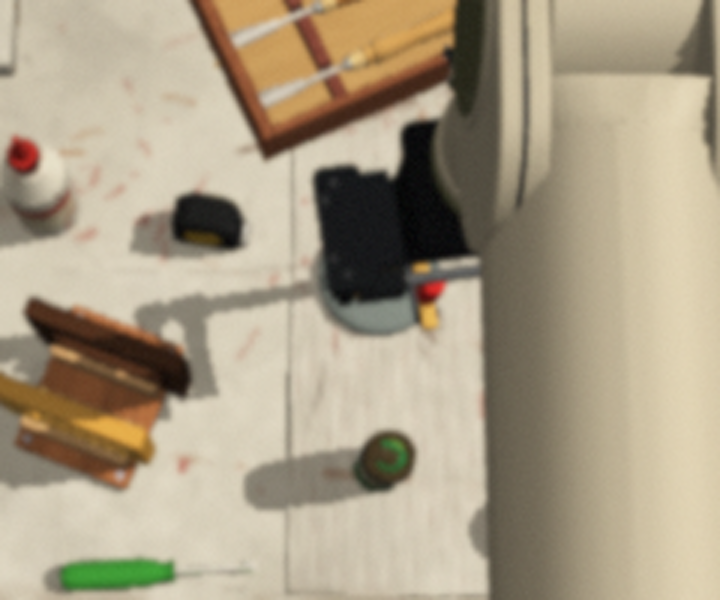

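Call:
move_arm([
  [0.001,-0.002,0.02,0],
  [0.001,-0.002,0.04,0],
  [0.001,-0.002,0.06,0],
  [0.001,-0.002,0.08,0],
  [0.001,-0.002,0.094,0],
  [0.001,-0.002,0.094,0],
])

```text
time: 2.8
ee_pos: [0.5645, -0.0768, 0.2448]
eef_rot: [0.997, 0.075, -0.001, -0.0]
ft_force: [-0.9, 0.4, -0.1]
width: 0.0868
```

Call:
move_arm([
  [0,0,0,0],
  [0,0,0,0],
  [0,0,0,0],
  [0,0,0,0],
  [0,0,0,0],
  [0,0,0,0],
  [0,0,0,0],
], claw=-1, newtons=8)

```text
time: 3.5
ee_pos: [0.5655, -0.0761, 0.2466]
eef_rot: [0.997, 0.076, 0.0, 0.0]
ft_force: [-0.5, -0.5, -0.8]
width: 0.0391
```

Run:
```python
from h import *
import numpy as np
s=read_state(); z=s['ee_pos'][2]
plan([stand(-.0747*np.cos(t),.0747*np.sin(t),z) for t in np.linspace(0,1.75,19)])
snap('side','side2')
a=cv2.imread('pics/side2.png')[120:380,190:440]; cv2.imwrite('pics/s2c.png',cv2.resize(a,None,fx=2.3,fy=2.3,interpolation=cv2.INTER_CUBIC))
```

```text
t 3.5 pos [ 0.5655 -0.0761  0.2466] b 0.152 F [-0.47 -0.47 -0.78] w 0.0391 tilt [ 1.e-04 -1.e-04 -1.e+00]
[-0.0008, 0.0032, 0.0] 0
[-0.0005, -0.0041, -0.0] 0
[0.0006, -0.0113, -0.0] 0
[0.0023, -0.0183, -0.0] 0
[0.0047, -0.0252, -0.0] 0
[0.0078, -0.0317, -0.0] 0
[0.0115, -0.038, -0.0] 0
[0.0158, -0.0438, -0.0] 0
[0.0206, -0.0493, -0.0] 0
[0.026, -0.0542, -0.0] 0
[0.0318, -0.0586, -0.0] 0
[0.0379, -0.0623, -0.0] 0
[0.0445, -0.0655, -0.0] 0
[0.0513, -0.0681, -0.0] 0
[0.0583, -0.0699, -0.0] 0
[0.0655, -0.0711, -0.0] 0
[0.0727, -0.0715, -0.0] 0
[0.08, -0.0713, -0.0] 0
[0.0872, -0.0704, -0.0] 0
```

View pics/s2c.png

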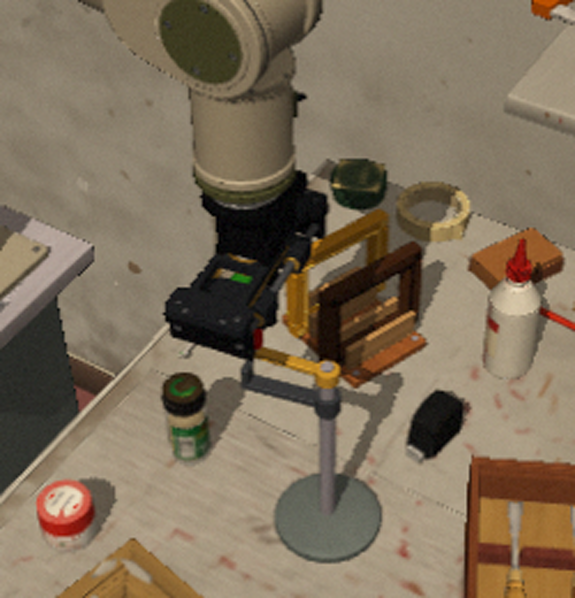

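Call:
move_arm([
  [0,0,0,0],
  [0,0,0,0],
  [0,0,0,0],
  [0,0,0,0],
  [0,0,0,0],
  [0,0,0,0],
])

```text
time: 4.15
ee_pos: [0.5655, -0.0761, 0.2466]
eef_rot: [0.997, 0.076, 0.0, 0.0]
ft_force: [0.1, -0.1, 0.2]
width: 0.0179
```

Call:
move_arm([
  [0,-0.004,0,0],
  [0.001,-0.011,0,0],
  [0.003,-0.018,0,0],
  [0.005,-0.025,0,0],
  [0.008,-0.032,0,0],
  [0.012,-0.038,0,0],
  [0.016,-0.0435,0,0],
  [0.021,-0.049,0,0],
  [0.0265,-0.054,0,0],
  [0.032,-0.058,0,0],
  [0.038,-0.062,0,0],
  [0.0445,-0.065,0,0],
  [0.051,-0.0675,0,0],
  [0.058,-0.0695,0,0],
  [0.0655,-0.0705,0,0],
  [0.073,-0.071,0,0],
  [0.08,-0.071,0,0],
  [0.087,-0.07,0,0],
  [0.087,-0.07,0,0],
  [0.087,-0.07,0,0],
])

```text
time: 6.15
ee_pos: [0.6417, 0.0094, 0.2466]
eef_rot: [0.997, 0.077, 0.001, -0.002]
ft_force: [-0.3, 8.7, -1.7]
width: 0.0176
```

Run:
```python
from h import *
plan([stand(-.046,-.028,.38)])
snap('side','side3')
a=cv2.imread('pics/side3.png')[120:380,190:440]; cv2.imwrite('pics/s3c.png',cv2.resize(a,None,fx=2.3,fy=2.3,interpolation=cv2.INTER_CUBIC))
```

```text
t 6.15 pos [0.6417 0.0094 0.2466] b 0.155 F [-0.3   8.69 -1.68] w 0.0176 tilt [ 9.0e-04  3.6e-03 -1.0e+00]
[-0.0605, 0.1035, -0.1339] 0
```

View pics/s3c.png

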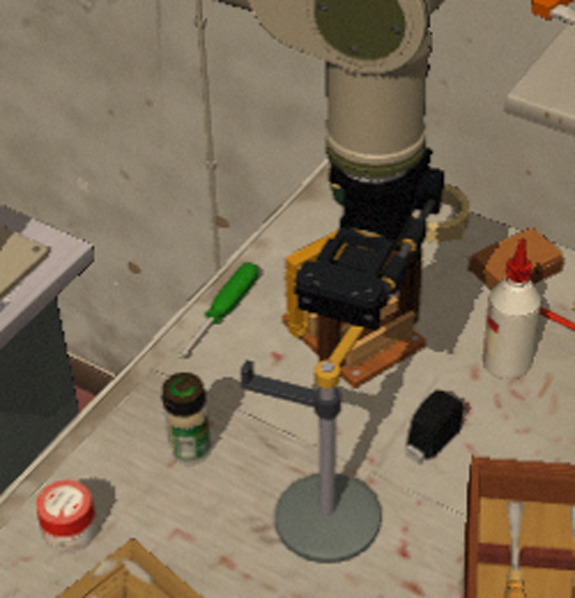

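Call:
move_arm([
  [0,0,0,0],
  [0,0,0,0],
  [0,0,0,0],
  [0,0,0,0],
  [0,0,-0.02,0],
  [0,0,-0.04,0],
  [0,0,-0.06,0],
], claw=0.15)

```text
time: 6.9
ee_pos: [0.6409, 0.0058, 0.3074]
eef_rot: [0.997, 0.076, 0.0, 0.0]
ft_force: [1.0, -0.2, 0.1]
width: 0.0495
```

```bash
sed -i 's/^O=.*/O=np.array([.640,-.066]); ST=.152/' h.py
python3 - <<'E'
from h import *
c=np.array([.4925,.1997]); u=np.array([.347,.938])
g=c-.028*u
plan([[g[0],g[1],.25],[g[0],g[1],.16],[g[0],g[1],.117]],1.217)
snap('side','side4');snap('top','top4')
a=cv2.imread('pics/top4.png')[120:320,200:440]; cv2.imwrite('pics/t4c.png',cv2.resize(a,None,fx=3,fy=3,interpolation=cv2.INTER_CUBIC))
E
```

```text
t 6.9 pos [0.6409 0.0058 0.3074] b 0.151 F [ 0.95 -0.17  0.09] w 0.0495 tilt [ 2.e-04 -4.e-04 -1.e+00]
[-0.1311, -0.1895, 0.0573] -1.066
[-0.1311, -0.1896, 0.1473] -1.066
[-0.1311, -0.1896, 0.1903] -1.066
```

View pics/t4c.png

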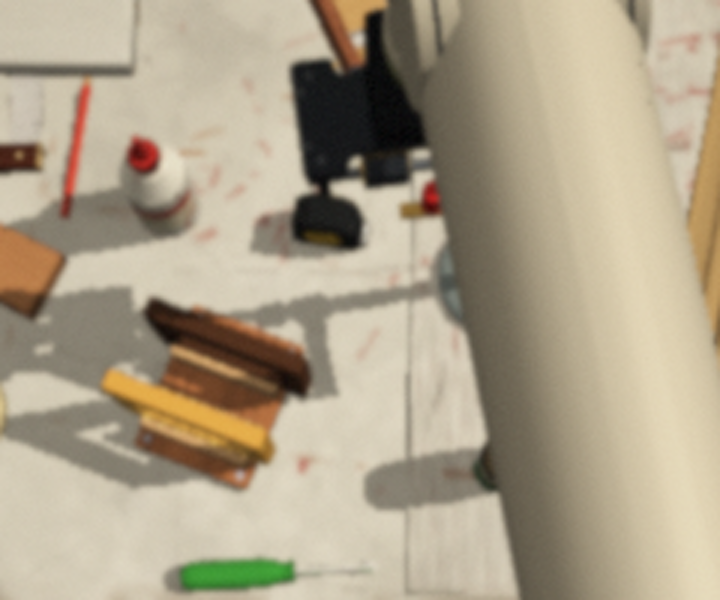

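Call:
move_arm([
  [-0.015,-0.02,0,-0.08],
  [-0.03,-0.042,0,-0.18],
  [-0.045,-0.065,0,-0.3],
  [-0.06,-0.087,0,-0.42],
  [-0.075,-0.11,0,-0.54],
  [-0.09,-0.13,0,-0.66],
  [-0.105,-0.152,0.01,-0.78],
  [-0.118,-0.172,0.02,-0.9],
  [-0.128,-0.185,0.04,-1.0],
  [-0.131,-0.1895,0.057,-1.066],
  [-0.131,-0.1895,0.08,-1.066],
  [-0.131,-0.1895,0.1,-1.066],
  [-0.131,-0.1895,0.12,-1.066],
  [-0.131,-0.1895,0.135,-1.066],
  [-0.131,-0.1895,0.135,-1.066],
  [-0.131,-0.1895,0.135,-1.066],
])

```text
time: 8.6
ee_pos: [0.4829, 0.1738, 0.1718]
eef_rot: [0.82, 0.572, 0.0, -0.0]
ft_force: [-0.4, -0.7, 0.5]
width: 0.0502
```

Run:
```python
from h import *
c=np.array([.4925,.1997]); u=np.array([.347,.938])
g=c-.028*u
plan([[g[0],g[1],.117]],1.217)
snap('side','side5');snap('top','top5')
a=cv2.imread('pics/side5.png')[190:310,260:400]; cv2.imwrite('pics/s5c.png',cv2.resize(a,None,fx=5,fy=5,interpolation=cv2.INTER_CUBIC))
```

```text
t 8.6 pos [0.4829 0.1738 0.1718] b 1.218 F [-0.38 -0.68  0.51] w 0.0502 tilt [-0.e+00  1.e-04 -1.e+00]
[-0.0004, 0.0, 0.0548] 0.001
```

View pics/s5c.png

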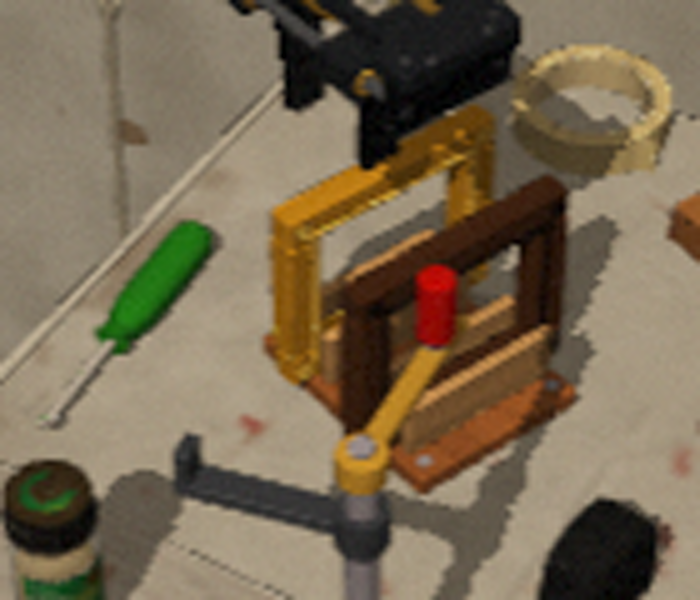

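Call:
move_arm([
  [0,0,0.015,0],
  [0,0,0.03,0],
  [0,0,0.042,0],
  [0,0,0.052,0],
  [0,0,0.055,0],
  [0,0,0.055,0],
])

```text
time: 9.3
ee_pos: [0.4825, 0.1738, 0.116]
eef_rot: [0.82, 0.572, -0.0, -0.0]
ft_force: [0.3, -0.2, -0.0]
width: 0.0502
```

Call:
move_arm([
  [0,0,0,0],
  [0,0,0,0],
  [0,0,0,0],
  [0,0,0,0],
  [0,0,0,0],
  [0,0,0,0],
  [0,0,0,0],
  [0,0,0,0],
], claw=-1, newtons=35)

```text
time: 10.1
ee_pos: [0.4829, 0.1738, 0.1167]
eef_rot: [0.82, 0.572, 0.0, 0.0]
ft_force: [0.4, -0.5, 1.5]
width: 0.0178
```

Run:
```python
from h import *
plan([[.4828,.1734,.25]],1.217)
snap('side','side6')
a=cv2.imread('pics/side6.png')[190:310,260:400]; cv2.imwrite('pics/s6c.png',cv2.resize(a,None,fx=5,fy=5,interpolation=cv2.INTER_CUBIC))
```

```text
t 10.1 pos [0.4829 0.1738 0.1167] b 1.218 F [ 0.37 -0.54  1.52] w 0.0178 tilt [ 2.e-04 -1.e-04 -1.e+00]
[-0.0004, 0.0001, -0.1333] 0.001
```

View pics/s6c.png

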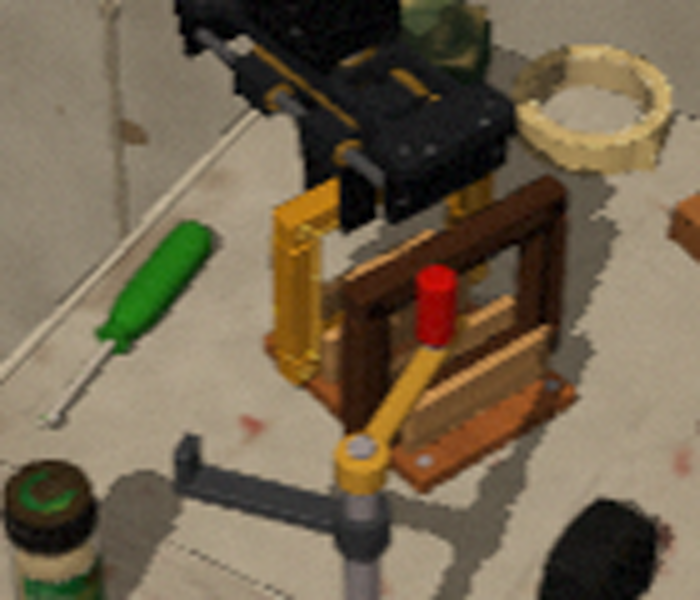

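Call:
move_arm([
  [0,0,-0.005,0],
  [0,0,-0.012,0],
  [0,0,-0.022,0],
  [0,0,-0.034,0],
  [0,0,-0.046,0],
  [0,0,-0.06,0],
  [0,0,-0.076,0],
  [0,0,-0.092,0],
  [0,0,-0.11,0],
  [0,0,-0.126,0],
  [0,0,-0.14,0],
  [0,0,-0.145,0],
  [0,0,-0.145,0],
])

```text
time: 11.45
ee_pos: [0.483, 0.1739, 0.2622]
eef_rot: [0.82, 0.572, 0.0, 0.0]
ft_force: [0.0, -0.5, -2.0]
width: 0.0176
```

Run:
```python
from h import *
b=np.pi/2+.152
plan([stand(-.14,-.028,.262),stand(-.14,-.028,.226),stand(-.046,-.028,.226),stand(-.046,-.028,.1927)],b)
snap('side','side7');snap('top','top7')
a=cv2.imread('pics/side7.png')[130:310,240:420]; a=cv2.resize(a,None,fx=3.3,fy=3.3,interpolation=cv2.INTER_CUBIC); cv2.imwrite('pics/s7c.png',a)
print(atz('top',369,270,.105))
```

```text
t 11.45 pos [0.483  0.1739 0.2622] b 1.218 F [ 0.03 -0.51 -1.96] w 0.0176 tilt [ 1.1e-03  1.0e-04 -1.0e+00]
[-0.2631, 0.1213, 0.0002] -0.505
[-0.2631, 0.1213, 0.0362] -0.505
[-0.2176, 0.2035, 0.0363] -0.505
[-0.2176, 0.2035, 0.0696] -0.505
[ 0.46478032 -0.06411047  0.105     ]
```

View pics/s7c.png

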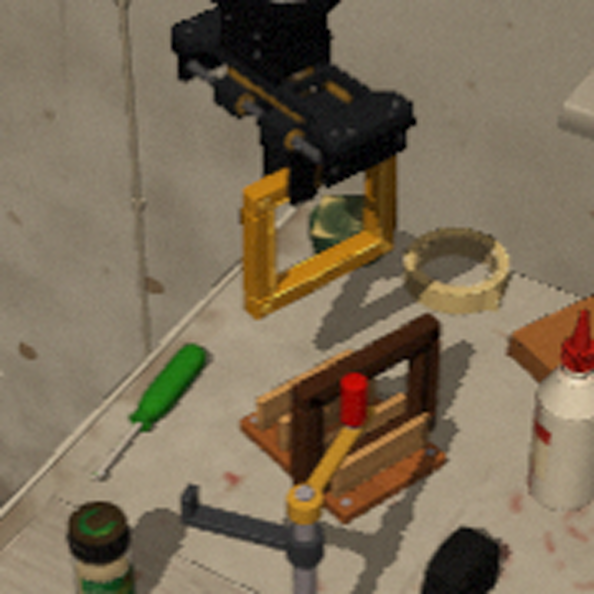

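Call:
move_arm([
  [-0.006,0.003,0,-0.01],
  [-0.02,0.01,0,-0.04],
  [-0.04,0.02,0,-0.08],
  [-0.065,0.03,0,-0.13],
  [-0.09,0.042,0,-0.18],
  [-0.115,0.054,0,-0.23],
  [-0.14,0.066,0,-0.28],
  [-0.165,0.077,0,-0.33],
  [-0.19,0.089,0,-0.38],
  [-0.215,0.1,0,-0.43],
  [-0.235,0.109,0,-0.47],
  [-0.25,0.116,0,-0.495],
  [-0.259,0.12,0,-0.505],
  [-0.263,0.121,0,-0.505],
  [-0.263,0.121,0,-0.505],
  [-0.263,0.121,0,-0.505],
])

```text
time: 13.15
ee_pos: [0.5054, -0.1139, 0.2615]
eef_rot: [0.651, 0.759, 0.0, -0.0]
ft_force: [0.5, 0.9, -1.2]
width: 0.0173
```

Run:
```python
from h import *
b=np.pi/2+.152
plan([stand(-.14,-.028,.226),stand(-.046,-.028,.226),stand(-.046,-.028,.1927)],b)
snap('side','side8');snap('top','top8')
a=cv2.imread('pics/side8.png')[160:340,220:400]; a=cv2.resize(a,None,fx=3.3,fy=3.3,interpolation=cv2.INTER_CUBIC); cv2.imwrite('pics/s8c.png',a)
a=cv2.imread('pics/top8.png')[140:320,280:480]; a=cv2.resize(a,None,fx=3.3,fy=3.3,interpolation=cv2.INTER_CUBIC); cv2.imwrite('pics/t8c.png',a)
```

```text
t 13.15 pos [ 0.5054 -0.1139  0.2615] b 1.724 F [ 0.53  0.92 -1.23] w 0.0173 tilt [-0.e+00  2.e-04 -1.e+00]
[-0.0011, 0.0003, 0.0355] 0.001
[-0.0011, 0.0943, 0.0355] 0.001
[-0.0011, 0.0943, 0.0688] 0.001
```

View pics/s8c.png

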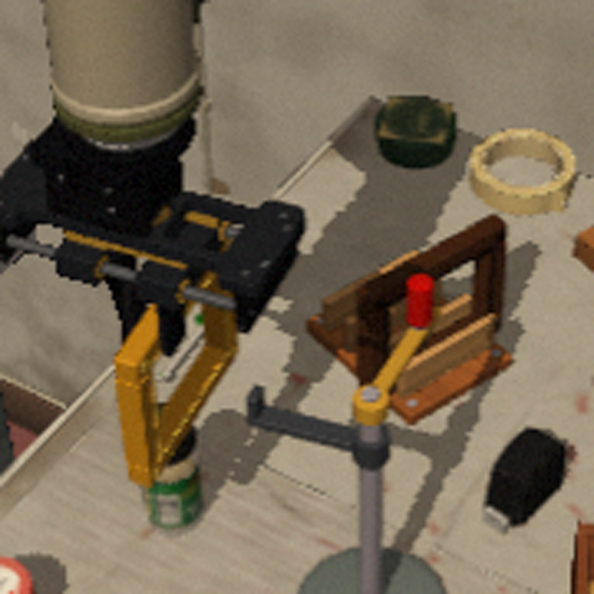

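View pics/t8c.png

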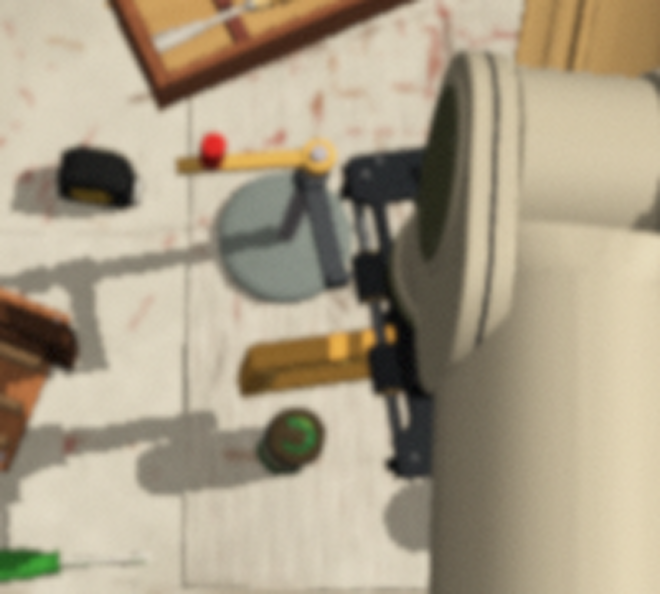

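Run:
```python
from m import *
def fit(P,nm):
    c=P.mean(0); U,S,V=np.linalg.svd(P[:,:2]-c[:2],full_matrices=False); e=(P[:,:2]-c[:2])@V.T
    print(nm,len(P),c.round(4),'z',np.percentile(P[:,2],[2,50,98]).round(4),'dir',V[0].round(3),'yaw',round(np.arctan(V[0,1]/V[0,0]),3),'ext',e.min(0).round(4),e.max(0).round(4),'mid',(c[:2]+((e.max(0)+e.min(0))/2)@V).round(4))
for n in('side','top'):
    p,W,h=seg(n+'8',n); x,y,z=W[...,0],W[...,1],W[...,2]
    gold=(h[...,0]>13)&(h[...,0]<28)&(h[...,1]>150)&(h[...,2]>60)
    m=gold&(x>.4)&(x<.56)&(y>-.2)&(y<.0)&(z>.14)&(z<.3); fit(W[m],n+' frame')
    m2=m&(z>.26); 
    if m2.sum()>5: fit(W[m2],n+' frametop')
    q=gold&(z>.2)&(z<.245)&(x>.6)&(y<.06)&(y>-.1); fit(W[q],n+' keeper')
    dark=(h[...,1]<110)&(h[...,2]<110)
    k=dark&(x>.545)&(x<.625)&(y>-.12)&(y<-.03)&(z>.18)&(z<.22); fit(W[k],n+' bar')
    red=((h[...,0]<6)|(h[...,0]>174))&(h[...,1]>180)&(h[...,2]>100)&(z>.235)&(z<.29); fit(W[red&(x>.6)&(x<.7)&(y<.06)],n+' knob')
    # bottom rail slope
    b=m&(z<.21); P=W[b]; print('low z by y',[ (yy,np.percentile(P[abs(P[:,1]-yy)<.008][:,2],[3,50]).round(4).tolist()) for yy in(-.12,-.1,-.08,-.06,-.04) if (abs(P[:,1]-yy)<.008).sum()>3])
```

```text
side frame 1014 [ 0.5085 -0.1103  0.2143] z [0.1657 0.2011 0.2802] dir [ 0.149 -0.989] yaw -1.421 ext [-0.0889 -0.0161] [0.0478 0.0193] mid [ 0.5039 -0.0903]
side frametop 235 [ 0.5106 -0.1286  0.2742] z [0.2615 0.2766 0.2817] dir [ 0.103 -0.995] yaw -1.468 ext [-0.1068 -0.0156] [0.028  0.0189] mid [ 0.5049 -0.0896]
side keeper 221 [ 0.6391 -0.0411  0.2327] z [0.2228 0.2334 0.2385] dir [ 0.079 -0.997] yaw -1.491 ext [-0.0714 -0.0109] [0.0389 0.0128] mid [ 0.6368 -0.025 ]
side bar 258 [ 0.5879 -0.0798  0.195 ] z [0.187  0.1935 0.2126] dir [0.97  0.242] yaw 0.245 ext [-0.0313 -0.0134] [0.0391 0.0105] mid [ 0.5913 -0.0774]
side knob 103 [0.6351 0.0025 0.2636] z [0.2427 0.2663 0.277 ] dir [0.827 0.563] yaw 0.598 ext [-0.0067 -0.0111] [0.0086 0.0064] mid [0.6346 0.005 ]
low z by y [(-0.12, [0.1639, 0.1771]), (-0.1, [0.1646, 0.1778]), (-0.08, [0.1698, 0.1772]), (-0.06, [0.1682, 0.1773]), (-0.04, [0.1701, 0.1851])]
top frame 485 [ 0.4933 -0.0579  0.2455] z [0.1758 0.2758 0.2815] dir [ 0.187 -0.982] yaw -1.382 ext [-0.042  -0.0074] [0.0512 0.0101] mid [ 0.4955 -0.0621]
top frametop 305 [ 0.4937 -0.0558  0.2768] z [0.2637 0.2779 0.2819] dir [-0.175  0.985] yaw -1.395 ext [-0.053  -0.0078] [0.0398 0.01  ] mid [ 0.4959 -0.0621]
top keeper 88 [ 0.6322 -0.0294  0.2338] z [0.2286 0.234  0.2403] dir [ 0.026 -1.   ] yaw -1.545 ext [-0.0549 -0.0065] [0.0388 0.0056] mid [ 0.6316 -0.0214]
top bar 212 [ 0.5884 -0.076   0.1959] z [0.1884 0.1944 0.2131] dir [-0.98  -0.201] yaw 0.202 ext [-0.0379 -0.0073] [0.034  0.0083] mid [ 0.5904 -0.0761]
top knob 31 [0.6286 0.0072 0.2739] z [0.2659 0.2747 0.2779] dir [-0.998  0.059] yaw -0.06 ext [-0.0083 -0.0048] [0.0053 0.0047] mid [0.6301 0.0071]
low z by y [(-0.1, [0.1758, 0.1784]), (-0.08, [0.1757, 0.1788]), (-0.06, [0.1752, 0.1787]), (-0.04, [0.1757, 0.1791])]
```

Run:
```python
from h import *
a=cv2.imread('pics/top8.png')[170:235,345:405]; a=cv2.resize(a,None,fx=9,fy=9,interpolation=cv2.INTER_CUBIC); cv2.imwrite('pics/t8z.png',a)
a=cv2.imread('pics/side8.png')[265:310,285:350]; a=cv2.resize(a,None,fx=12,fy=12,interpolation=cv2.INTER_CUBIC); cv2.imwrite('pics/s8z.png',a)
```

```text
(no output)
```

View pics/t8z.png

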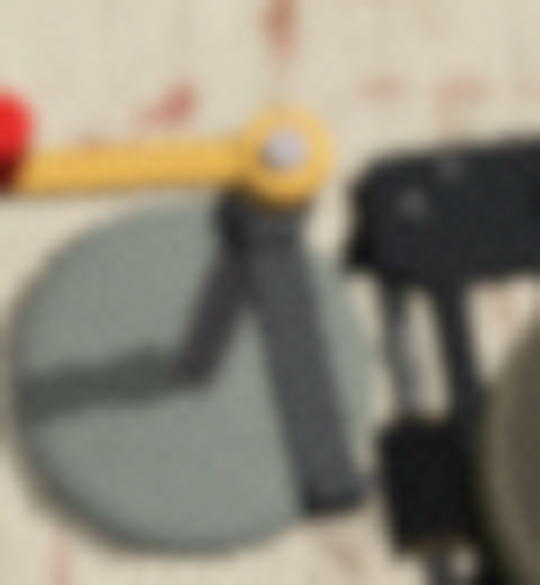

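View pics/s8z.png

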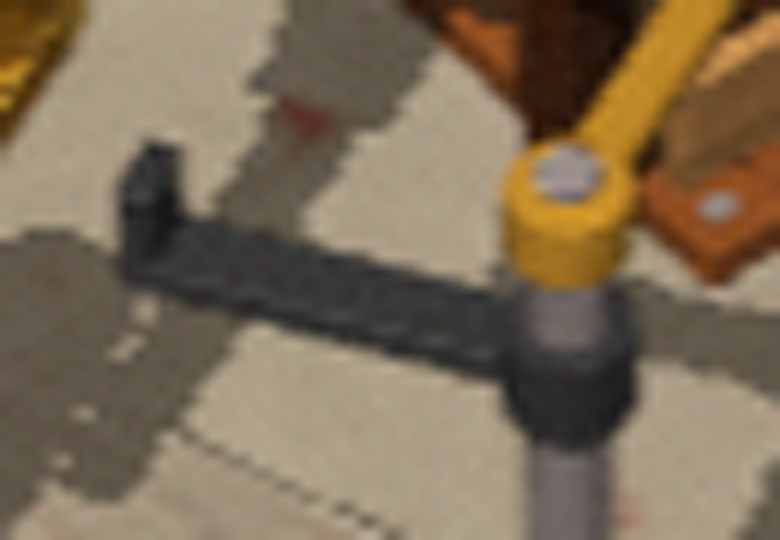

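Run:
```python
from h import *
def T(u,v,z): return atz('top',345+u/9,170+v/9,z)
A=T(276,265,.19);B=T(327,462,.19);print(A,B,np.arctan2(*(A-B)[[1,0]]))
c=T(287,150,.236);print('cap',c,'lip c',T(337,497,.208))
def S(u,v,z): return atz('side',285+u/12,265+v/12,z)
print('cap side',S(570,170,.236),'lip side',S(150,165,.208))
# side bar top face: far edge (210,222)-(500,295)?, near edge (140,272)-(500,375)?
P=S(270,240,.19);Q=S(480,292,.19);print('far edge',P,Q,np.arctan2(*(Q-P)[[1,0]]))
print(proj('top',[stand(-.017,0,.19),stand(-.077,0,.19),stand(0,0,.236)]),[(345+276/9,170+265/9),(345+327/9,170+462/9),(345+287/9,170+150/9)])
```

```text
[ 0.62066789 -0.07125421  0.19      ] [ 0.56838964 -0.08389769  0.19      ] 0.23729317521336213
cap [ 0.63713364 -0.06836356  0.236     ] lip c [ 0.55516405 -0.08376679  0.208     ]
cap side [ 0.63877921 -0.06439535  0.236     ] lip side [ 0.5588918  -0.08016317  0.208     ]
far edge [ 0.57829146 -0.07085779  0.19      ] [ 0.61816805 -0.06197548  0.19      ] 0.21916703680870284
[[374.51161654 198.38325655]
 [378.66466594 223.19281232]
 [375.82243589 185.42272233]] [(375.6666666666667, 199.44444444444446), (381.3333333333333, 221.33333333333334), (376.8888888888889, 186.66666666666666)]
```

Run:
```python
from h import *
print(atz('top',280+246/3.3,140+355/3.3,.279))
print(atz('side',220+137/3.3,160+358/3.3,.279))
O2=np.array([.640,-.066])
import h
h.ST=.2; h.O=np.array([.6395,-.066])
b=np.pi/2+.2
plan([stand(-.14,-.027,.226),stand(-.045,-.027,.226),stand(-.045,-.027,.1927)],b)
```

```text
[ 0.49078305 -0.01481311  0.279     ]
[ 0.51868983 -0.14849253  0.279     ]
t 13.25 pos [ 0.5055 -0.1139  0.2616] b 1.724 F [ 0.14  0.37 -1.41] w 0.0179 tilt [ 2.e-04  0.e+00 -1.e+00]
[-0.0067, 0.0012, 0.0356] -0.047
[-0.0022, 0.0961, 0.0357] -0.047
[-0.0022, 0.0961, 0.069] -0.047
```

Call:
move_arm([
  [-0.004,0,0.012,-0.02],
  [-0.008,0.001,0.025,-0.04],
  [-0.0105,0.002,0.034,-0.047],
  [-0.0105,0.002,0.035,-0.047],
  [-0.01,0.008,0.035,-0.047],
  [-0.01,0.018,0.035,-0.047],
  [-0.009,0.03,0.035,-0.047],
  [-0.009,0.042,0.035,-0.047],
  [-0.008,0.054,0.035,-0.047],
  [-0.008,0.065,0.035,-0.047],
  [-0.007,0.076,0.035,-0.047],
  [-0.0065,0.085,0.035,-0.047],
  [-0.006,0.091,0.035,-0.047],
  [-0.006,0.092,0.035,-0.047],
  [-0.006,0.092,0.035,-0.047],
])

```text
time: 14.75
ee_pos: [0.5972, -0.1068, 0.2265]
eef_rot: [0.633, 0.774, -0.0, -0.0]
ft_force: [-0.0, 1.2, -1.0]
width: 0.0177
```

Run:
```python
from h import *
plan([[0,0,0.1927]])
snap('side','side9');snap('top','top9')
a=cv2.imread('pics/side9.png')[170:340,230:400]; a=cv2.resize(a,None,fx=3.5,fy=3.5,interpolation=cv2.INTER_CUBIC); cv2.imwrite('pics/s9c.png',a)
a=cv2.imread('pics/top9.png')[140:300,300:480]; a=cv2.resize(a,None,fx=3.5,fy=3.5,interpolation=cv2.INTER_CUBIC); cv2.imwrite('pics/t9c.png',a)
```

```text
t 14.75 pos [ 0.5972 -0.1068  0.2265] b 1.77 F [-0.04  1.25 -0.96] w 0.0177 tilt [-2.e-04 -1.e-04 -1.e+00]
[0.2228, -0.5643, 0.0339] 0
```

View pics/s9c.png

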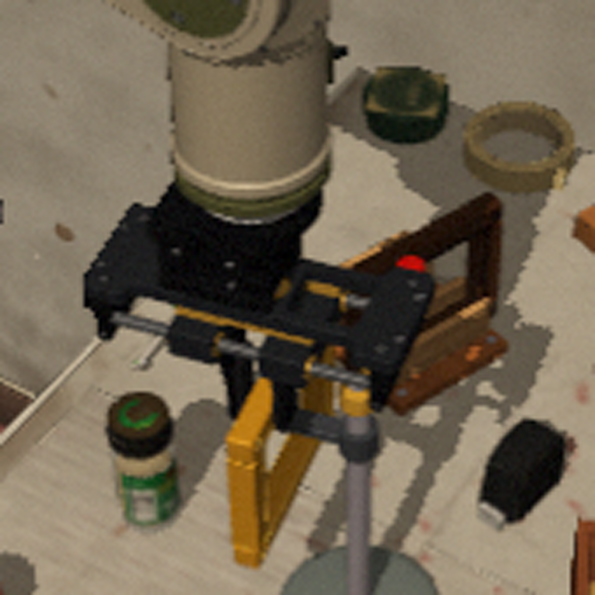

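View pics/t9c.png

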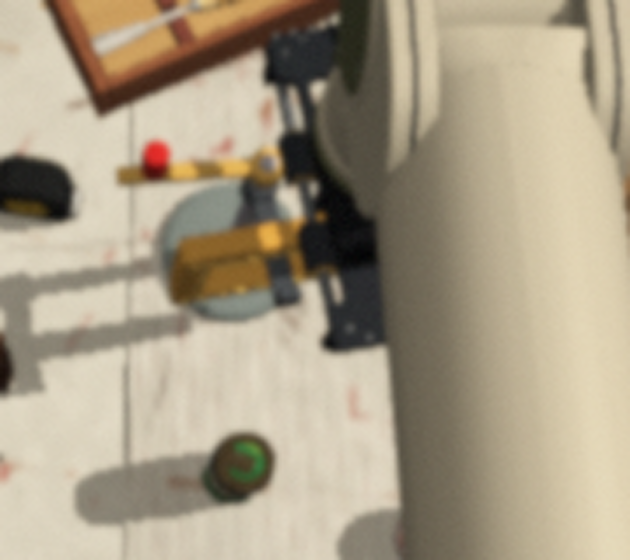

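Call:
move_arm([
  [0,0,0.003,0],
  [0,0,0.007,0],
  [0,0,0.012,0],
  [0,0,0.017,0],
  [0,0,0.021,0],
  [0,0,0.025,0],
  [0,0,0.028,0],
  [0,0,0.03,0],
  [0,0,0.03,0],
])

```text
time: 15.75
ee_pos: [0.5973, -0.1068, 0.1969]
eef_rot: [0.633, 0.774, 0.0, 0.0]
ft_force: [0.4, 0.3, 0.4]
width: 0.0178
```

Call:
move_arm([
  [0,0,0.001,0],
  [0,0,0.002,0],
  [0,0,0.003,0],
  [0,0,0.003,0],
])

```text
time: 16.15
ee_pos: [0.5977, -0.1073, 0.1955]
eef_rot: [0.634, 0.774, 0.0, 0.001]
ft_force: [-5.4, -2.7, 11.7]
width: 0.0177
```

Run:
```python
from h import *
plan([[0,0,0.1927]])
snap('side','side10');snap('top','top10')
a=cv2.imread('pics/side10.png')[200:340,260:400]; a=cv2.resize(a,None,fx=4.2,fy=4.2,interpolation=cv2.INTER_CUBIC); cv2.imwrite('pics/s10c.png',a)
```

```text
t 16.15 pos [ 0.5977 -0.1073  0.1955] b 1.769 F [-5.37 -2.69 11.67] w 0.0177 tilt [ 0.0019 -0.0012 -1.    ]
[0.2231, -0.5648, 0.0015] 0
```

View pics/s10c.png

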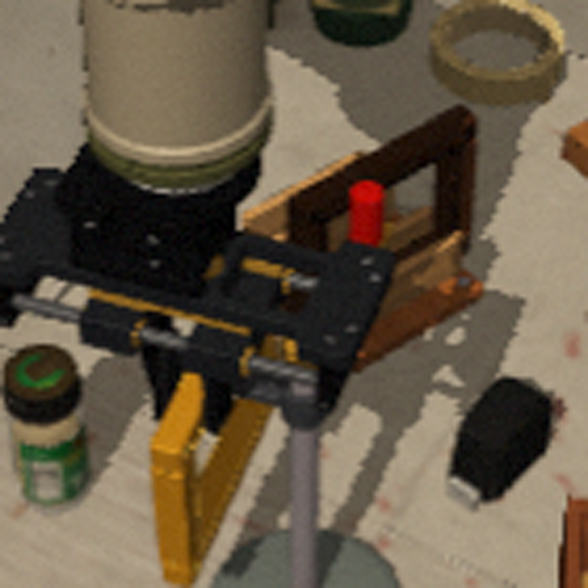

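Call:
move_arm([
  [0,0,0,0],
  [0,0,0,0],
  [0,0,0,0],
  [0,0,0,0],
  [0,0,0,0],
], claw=-0.1)

```text
time: 16.75
ee_pos: [0.5972, -0.1068, 0.1934]
eef_rot: [0.633, 0.774, -0.0, -0.0]
ft_force: [0.2, 0.0, 0.2]
width: 0.0386
```

Run:
```python
from h import *
plan([[0,0,0.1927]])
snap('side','side11');snap('top','top11')
a=cv2.imread('pics/side11.png')[200:340,260:400]; a=cv2.resize(a,None,fx=4.2,fy=4.2,interpolation=cv2.INTER_CUBIC); cv2.imwrite('pics/s11c.png',a)
```

```text
t 16.75 pos [ 0.5972 -0.1068  0.1934] b 1.77 F [0.17 0.03 0.24] w 0.0386 tilt [-2.e-04  1.e-04 -1.e+00]
[0.2227, -0.5643, 0.0008] 0
```

View pics/s11c.png

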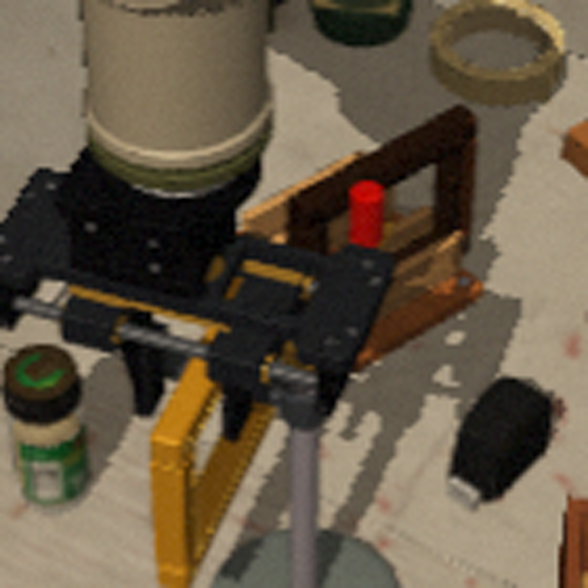

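Released; the frame hangs on the hook bar with the fingers clear on both sides. Rising straight up.

Call:
move_arm([
  [0,0,-0.006,0],
  [0,0,-0.015,0],
  [0,0,-0.03,0],
  [0,0,-0.05,0],
  [0,0,-0.075,0],
  [0,0,-0.1,0],
  [0,0,-0.125,0],
  [0,0,-0.135,0],
  [0,0,-0.135,0],
])

```text
time: 17.75
ee_pos: [0.5978, -0.1067, 0.3305]
eef_rot: [0.633, 0.774, 0.001, 0.001]
ft_force: [-0.5, 0.3, 0.4]
width: 0.0393
```

Run:
```python
from h import *
snap('side','side12');snap('top','top12')
a=cv2.imread('pics/side12.png')[180:350,260:400]; a=cv2.resize(a,None,fx=3.5,fy=3.5,interpolation=cv2.INTER_CUBIC); cv2.imwrite('pics/s12c.png',a)
a=cv2.imread('pics/top12.png')[140:300,300:480]; a=cv2.resize(a,None,fx=3.5,fy=3.5,interpolation=cv2.INTER_CUBIC); cv2.imwrite('pics/t12c.png',a)
plan([[.632,.006,.33],[.632,.006,.247]],0.1)
```

```text
t 17.85 pos [ 0.597  -0.1068  0.3278] b 1.77 F [-0.33 -0.31 -1.09] w 0.0395 tilt [-8.e-04  0.e+00 -1.e+00]
[0.1037, 0.0566, -0.0022] 1.67
[0.1037, 0.0567, 0.0808] 1.67
```

View pics/s12c.png

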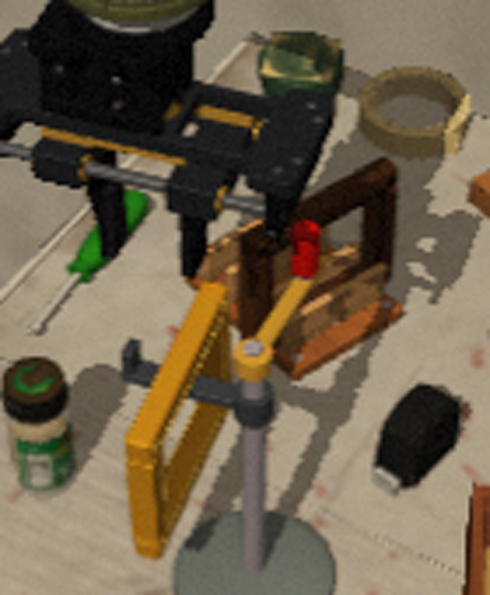

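View pics/t12c.png

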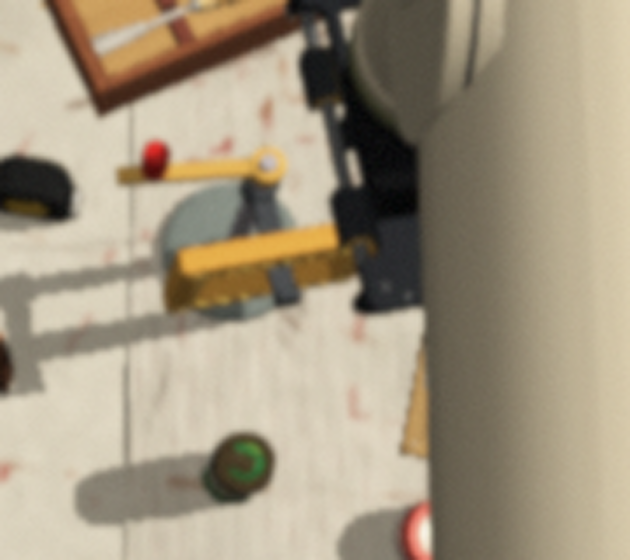

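Run:
```python
from h import *
plan([[.634,.008,.33],[.634,.008,.247]],0.17)
p,d=np.load('pics/top12.npz').values()
```

```text
t 17.85 pos [ 0.597  -0.1068  0.3278] b 1.77 F [-0.33 -0.31 -1.09] w 0.0395 tilt [-8.e-04  0.e+00 -1.e+00]
[0.1053, 0.059, -0.0022] 1.6
[0.1052, 0.059, 0.0808] 1.6
```

Call:
move_arm([
  [0.01,0.005,-0.01,0.1],
  [0.02,0.01,-0.01,0.24],
  [0.03,0.015,-0.01,0.38],
  [0.04,0.02,-0.01,0.52],
  [0.05,0.026,-0.01,0.66],
  [0.06,0.032,-0.01,0.8],
  [0.07,0.038,-0.01,0.94],
  [0.08,0.044,-0.01,1.08],
  [0.09,0.05,-0.01,1.22],
  [0.098,0.054,-0.01,1.36],
  [0.105,0.058,-0.01,1.5],
  [0.1053,0.0588,-0.005,1.6],
  [0.1053,0.0588,0,1.6],
  [0.1053,0.0588,0,1.6],
], claw=0.5)

```text
time: 19.25
ee_pos: [0.6335, 0.0077, 0.3266]
eef_rot: [0.996, 0.086, -0.001, 0.0]
ft_force: [0.8, -0.4, -0.4]
width: 0.0655
```

Run:
```python
from h import *
snap('side','side13')
a=cv2.imread('pics/side13.png')[150:350,240:420]; a=cv2.resize(a,None,fx=3,fy=3,interpolation=cv2.INTER_CUBIC); cv2.imwrite('pics/s13c.png',a)
plan([[.634,.008,.33],[.634,.008,.247]],0.17)
```

```text
t 19.3 pos [0.6336 0.0076 0.3273] b 0.172 F [ 0.77  0.27 -0.52] w 0.0655 tilt [-2.e-03 -3.e-04 -1.e+00]
[0.0004, -0.0003, -0.0027] 0.002
[0.0006, -0.0003, 0.0803] 0.002
```

View pics/s13c.png

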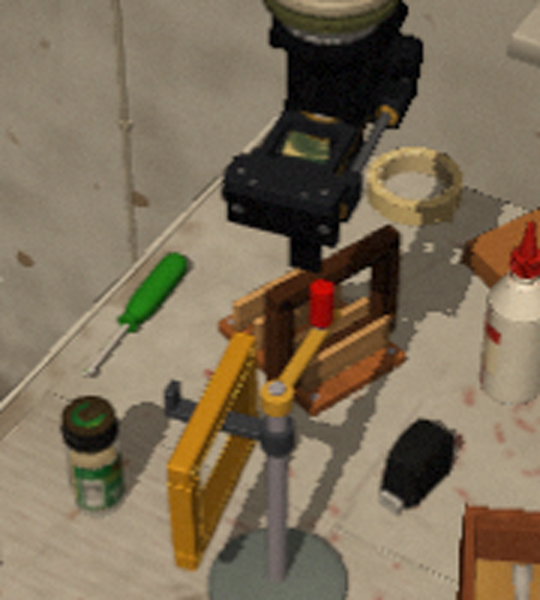

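Call:
move_arm([
  [0,0,0.02,0],
  [0,0,0.04,0],
  [0,0,0.06,0],
  [0,0,0.075,0],
  [0,0,0.08,0],
  [0,0,0.08,0],
])

```text
time: 19.9
ee_pos: [0.6339, 0.0078, 0.2482]
eef_rot: [0.996, 0.085, -0.0, 0.0]
ft_force: [-0.2, -0.2, 0.1]
width: 0.0654
```

Call:
move_arm([
  [0,0,0,0],
  [0,0,0,0],
  [0,0,0,0],
  [0,0,0,0],
  [0,0,0,0],
  [0,0,0,0],
  [0,0,0,0],
  [0,0,0,0],
  [0,0,0,0],
  [0,0,0,0],
], claw=-1, newtons=8)

```text
time: 20.9
ee_pos: [0.634, 0.0084, 0.2486]
eef_rot: [0.996, 0.085, 0.0, -0.0]
ft_force: [-0.7, 1.2, 0.0]
width: 0.0174
```

Run:
```python
from h import *
import h
h.ST=.2; h.O=np.array([.6395,-.066])
z=read_state()['ee_pos'][2]
plan([stand(-.074*np.cos(t),.074*np.sin(t),z) for t in np.linspace(1.65,-.05,19)])
snap('side','side14')
a=cv2.imread('pics/side14.png')[150:350,240:420]; a=cv2.resize(a,None,fx=3,fy=3,interpolation=cv2.INTER_CUBIC); cv2.imwrite('pics/s14c.png',a)
```

```text
t 20.9 pos [0.634  0.0084 0.2486] b 0.17 F [-0.68  1.23  0.02] w 0.0174 tilt [ 0.e+00  3.e-04 -1.e+00]
[-0.0035, 0.0003, -0.0] 0
[-0.0105, 0.0003, -0.0] 0
[-0.0175, 0.0009, -0.0] 0
[-0.0244, 0.0022, -0.0] 0
[-0.0311, 0.0042, -0.0] 0
[-0.0376, 0.0067, -0.0] 0
[-0.0438, 0.0099, -0.0] 0
[-0.0497, 0.0136, -0.0] 0
[-0.0552, 0.0179, -0.0] 0
[-0.0603, 0.0227, -0.0] 0
[-0.0649, 0.0279, -0.0] 0
[-0.069, 0.0336, -0.0] 0
[-0.0726, 0.0396, -0.0] 0
[-0.0756, 0.0459, -0.0] 0
[-0.0779, 0.0525, -0.0] 0
[-0.0797, 0.0593, -0.0] 0
[-0.0808, 0.0662, -0.0] 0
[-0.0812, 0.0731, -0.0] 0
[-0.081, 0.0801, -0.0] 0
```

View pics/s14c.png

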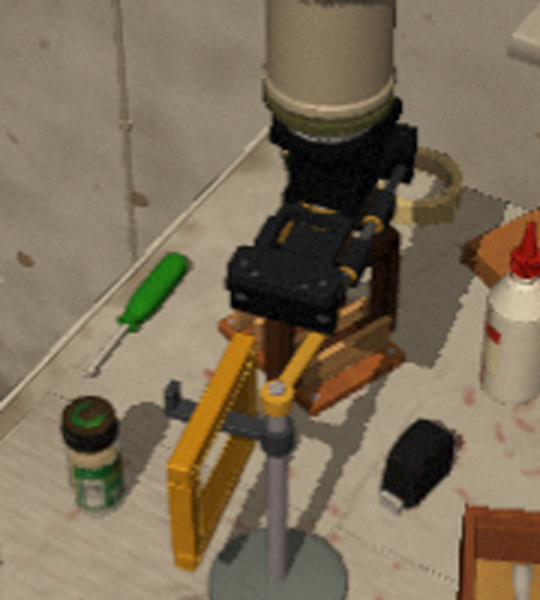

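Call:
move_arm([
  [-0.005,0,0,0],
  [-0.0105,0.0005,0,0],
  [-0.0175,0.001,0,0],
  [-0.0245,0.0025,0,0],
  [-0.031,0.0045,0,0],
  [-0.0375,0.007,0,0],
  [-0.044,0.01,0,0],
  [-0.05,0.014,0,0],
  [-0.055,0.018,0,0],
  [-0.06,0.023,0,0],
  [-0.065,0.028,0,0],
  [-0.069,0.034,0,0],
  [-0.0725,0.04,0,0],
  [-0.0755,0.046,0,0],
  [-0.078,0.0525,0,0],
  [-0.08,0.0595,0,0],
  [-0.081,0.066,0,0],
  [-0.081,0.07,0,0],
  [-0.081,0.073,0,0],
  [-0.081,0.073,0,0],
])

```text
time: 22.95
ee_pos: [0.5666, -0.0784, 0.2485]
eef_rot: [0.996, 0.084, -0.0, 0.0]
ft_force: [-3.1, -0.8, -0.1]
width: 0.0175
```

Run:
```python
from h import *
snap('side','side15')
a=cv2.imread('pics/side15.png')[180:350,240:400]; a=cv2.resize(a,None,fx=3.5,fy=3.5,interpolation=cv2.INTER_CUBIC); cv2.imwrite('pics/s15c.png',a)
plan([[.565,-.08,.247]],0.17)
```

```text
t 23.0 pos [ 0.5666 -0.0782  0.2485] b 0.169 F [-3.52 -0.38 -0.41] w 0.0177 tilt [-1.e-04 -6.e-04 -1.e+00]
[-0.0019, 0.0015, 0.0015] -0.001
```

View pics/s15c.png

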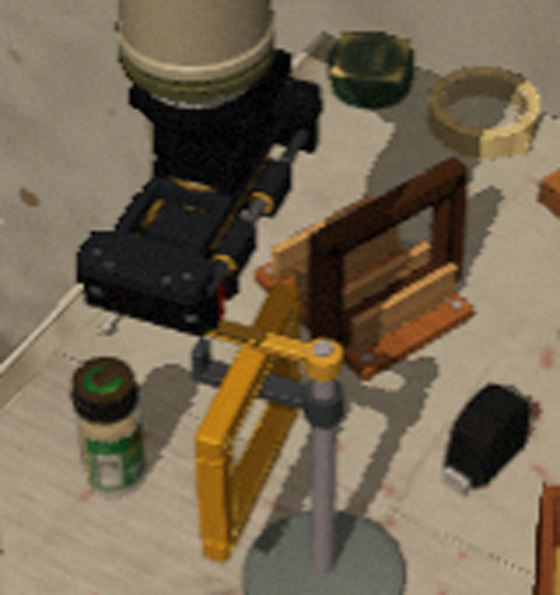

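Call:
move_arm([
  [0,0.002,0,0],
  [0,0.004,0,0],
  [0,0.005,0,0],
  [0,0.005,0,0],
])

```text
time: 23.4
ee_pos: [0.5672, -0.0809, 0.2485]
eef_rot: [0.996, 0.086, -0.0, -0.001]
ft_force: [-4.1, 5.6, 1.4]
width: 0.0177
```

Call:
move_arm([
  [0,0.001,0,0],
  [0,0.001,0,0],
  [0,0.001,0,0],
])

```text
time: 23.7
ee_pos: [0.5672, -0.0809, 0.2485]
eef_rot: [0.996, 0.086, -0.0, -0.001]
ft_force: [-5.5, 7.5, 1.2]
width: 0.0175
```

Call:
move_arm([
  [0,0,0,0],
  [0,-0.001,0,0],
  [0,-0.002,0,0],
  [0,-0.002,0,0],
  [0,-0.002,-0.01,0],
  [0,-0.002,-0.025,0],
  [0,-0.002,-0.05,0],
  [0,-0.002,-0.08,0],
  [0,-0.002,-0.1,0],
  [-0.03,-0.002,-0.11,0],
  [-0.07,-0.002,-0.11,0],
  [-0.1,-0.002,-0.11,0],
  [-0.12,-0.002,-0.11,0],
  [-0.12,-0.002,-0.11,0],
], claw=0.3)

```text
time: 25.1
ee_pos: [0.4475, -0.1027, 0.361]
eef_rot: [0.996, 0.084, 0.001, 0.001]
ft_force: [0.8, -0.6, 0.2]
width: 0.0567
```

Run:
```python
from h import *
snap('side','side16');snap('top','top16')
a=cv2.imread('pics/side16.png')[180:350,240:400]; a=cv2.resize(a,None,fx=3.5,fy=3.5,interpolation=cv2.INTER_CUBIC); cv2.imwrite('pics/s16c.png',a)
a=cv2.imread('pics/top16.png')[150:310,230:430]; a=cv2.resize(a,None,fx=3.5,fy=3.5,interpolation=cv2.INTER_CUBIC); cv2.imwrite('pics/t16c.png',a)
plan([[.565,-.08,.247]],0.17)
```

```text
t 25.2 pos [ 0.4493 -0.1018  0.36  ] b 0.17 F [ 0.61  1.48 -0.14] w 0.0567 tilt [ 2.3e-03 -8.0e-04 -1.0e+00]
[0.1175, -0.0021, 0.1132] -0.0
```

View pics/s16c.png

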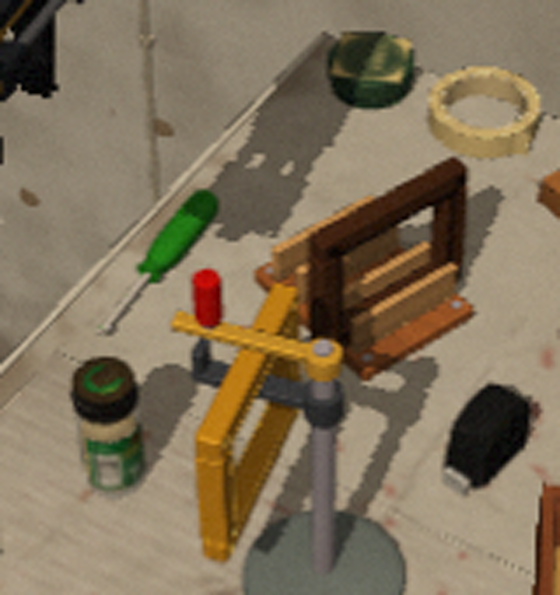

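View pics/t16c.png

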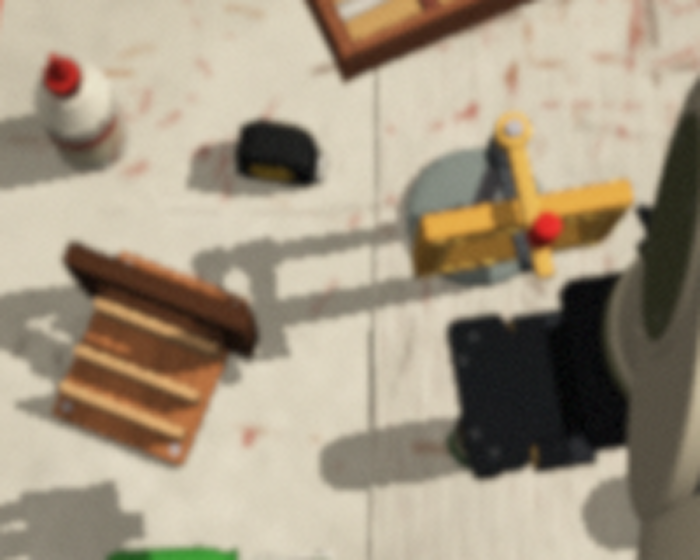

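Run:
```python
from m import *
def fit(P,nm):
    c=P.mean(0); U,S,V=np.linalg.svd(P[:,:2]-c[:2],full_matrices=False); e=(P[:,:2]-c[:2])@V.T
    print(nm,len(P),c.round(4),'z',np.percentile(P[:,2],[2,50,98]).round(4),'yaw',round(np.arctan(V[0,1]/V[0,0]),3),'ext',e.min(0).round(4),e.max(0).round(4),'mid',(c[:2]+((e.max(0)+e.min(0))/2)@V).round(4))
for n in('side','top'):
    p,W,h=seg(n+'16',n); x,y,z=W[...,0],W[...,1],W[...,2]
    gold=(h[...,0]>13)&(h[...,0]<28)&(h[...,1]>150)&(h[...,2]>60)&(x>.5)&(x<.68)&(y>-.2)&(y<.05)
    f=gold&(z>.201)&(z<.219); fit(W[f],n+' frametop')
    P=W[f]; print('z vs y slope',np.polyfit(P[:,1],P[:,2],1))
    fit(W[gold&(z>.223)&(z<.245)],n+' keeper')
    red=((h[...,0]<6)|(h[...,0]>174))&(h[...,1]>180)&(h[...,2]>100)&(z>.235)&(z<.29)&(x>.5)&(x<.7)&(abs(y)<.2); fit(W[red],n+' knob')
T=lambda u,v,z:atz('top',230+u/3.5,150+v/3.5,z)
c=T(514,129,.236);k=T(548,225,.271);t=T(543,268,.23);print('top cap',c,'knob',k,'tip',t,[np.arctan2(c[1]-q[1],c[0]-q[0]) for q in(k,t)])
print('frame ends',T(416,226,.21),T(632,190,.21))
S=lambda u,v,z:atz('side',240+u/3.5,180+v/3.5,z)
c=S(322,350,.236);k=S(206,281,.271);t=S(180,320,.23);l=S(202,345,.208);print('side cap',c,'knob',k,'tip',t,'lip',l,[np.arctan2(c[1]-q[1],c[0]-q[0]) for q in(k,t,l)])
```

```text
side frametop 438 [ 0.5964 -0.0874  0.2119] z [0.2024 0.2129 0.2169] yaw -1.37 ext [-0.062  -0.0095] [0.0796 0.0117] mid [ 0.5936 -0.079 ]
z vs y slope [0.01336281 0.21309499]
side keeper 283 [ 0.6046 -0.0773  0.2327] z [0.225  0.2331 0.2383] yaw 0.185 ext [-0.0606 -0.0151] [0.0477 0.0091] mid [ 0.5977 -0.0755]
side knob 104 [ 0.5694 -0.0867  0.2636] z [0.2422 0.2656 0.2768] yaw -0.431 ext [-0.0123 -0.0092] [0.0073 0.0065] mid [ 0.5678 -0.0845]
top frametop 395 [ 0.5881 -0.0736  0.2129] z [0.2035 0.2136 0.2172] yaw -1.373 ext [-0.0646 -0.0078] [0.0732 0.0102] mid [ 0.5901 -0.0776]
z vs y slope [-0.00637505  0.21239706]
top keeper 128 [ 0.5946 -0.0738  0.2338] z [0.229  0.2339 0.2375] yaw 0.247 ext [-0.042  -0.0069] [0.0504 0.0074] mid [ 0.5906 -0.0751]
top knob 45 [ 0.5632 -0.0816  0.2739] z [0.2664 0.2747 0.2778] yaw -1.545 ext [-0.0076 -0.0056] [0.0075 0.008 ] mid [ 0.5644 -0.0815]
top cap [ 0.63668808 -0.0682876   0.236     ] knob [ 0.56500354 -0.08377869  0.271     ] tip [ 0.54724798 -0.08654894  0.23      ] [np.float64(0.21282812059166775), np.float64(0.20140573814930662)]
frame ends [ 0.57840859 -0.00731783  0.21      ] [ 0.60470136 -0.14860453  0.21      ]
side cap [ 0.63911333 -0.06701356  0.236     ] knob [ 0.56696878 -0.08226221  0.271     ] tip [ 0.54784585 -0.08557732  0.23      ] lip [ 0.55899895 -0.07947219  0.208     ] [np.float64(0.20829664467608713), np.float64(0.20066212585685733), np.float64(0.15427471439365673)]
```

Call:
move_arm([
  [-0.02,0,-0.02,0],
  [-0.03,0,-0.03,0],
  [-0.03,0,-0.03,0],
  [-0.03,0,-0.03,0],
  [-0.03,0,-0.03,0],
])

```text
time: 25.7
ee_pos: [0.4198, -0.1066, 0.3877]
eef_rot: [0.996, 0.085, -0.001, -0.0]
ft_force: [0.6, 0.2, 0.8]
width: 0.0566
```

Run:
```python
from h import *
print(r.close_job())
```

```text
the job is handed in; nothing more can be done
None
```

The gold frame is hanging in the throat, let go, and the keeper is shut over it. I handed the job in at about 26 s; no verdict came back.

**What I did:** I pinched the knob and swung the keeper open to about 1.64 rad. I gripped the gold frame's top rail off centre and lifted it out of the rack. I passed the window over the lip and lowered it until the wrist felt contact, about 12 N. Then I let go, swung the keeper back until its stop pushed back with about 7 N, and drew the arm clear.

**Last checks, from both cameras:**
- **Frame position:** the centre is at about (-47, -2) mm in the stand's own x and y. The rail top measured about 213 mm against a nominal 210 mm; the cameras read known heights about 3 mm high throughout.
- **Frame attitude:** it is level to about 0.01 rad and square to the bar to about 0.01 rad.
- **Keeper:** it points at 0.20–0.21 rad in the world, in line with the hook bar at about 0.2 rad.
- **Other things:** the dark frame looked unmoved in the last pictures, as did the bystanders I could see in the crops I viewed. I did not measure them.

**What disagreed:**
- **Hook bar direction:** my estimates ranged from 0.15 to 0.24 rad, so I used 0.2.
- **Robot against cameras:** they differed by 2–4 mm sideways when I held the knob.

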